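Empty the top sorting tray and peel it off the sticky stack

ROBOT

A 7-joint arm with a two-finger parallel gripper is mounted at the origin on a cart in front of the work surface, level with it; the furniture and walls round the work are solid. World frame = base frame: x ahead of the robot, y to its left, z up, the work surface at z = 0. Lengths are in m, angles in rad, forces in N, time in s.
With the tool pointing down it reaches from about 0.35 to 0.775 m from the base axis. Payload 3.1 kg.
Tool frame: the origin (TCP) lies at the very end of the fingers, on their centre line; the grasp point (between the pads) lies 19 mm behind it; z points along the fingers, y is the line along which they close (so a half turn about z gives the same grasp; the last joint's range is limited). The gripper opens to 85 mm and grips with 20 to 120 N. Pads are 22 mm wide; open, the fingers measure 114 mm over their backs; the gripper's body (76 mm by 85 mm) begins 54 mm behind the grasp point. The pads swing forward as they close: fully open they stand 13 mm farther back than shut.
Start: joints at [-1.149, 0.311, 0.014, 1.512, -0.004, 1.319, -0.027], TCP at [0.246, 0.492, 0.197] pointing down, gripper open.
Joint ranges: [-2.7, 2.7], [-0.3, 1.91], [-1.27, 1.3], [0.12, 2.57], [-1.44, 4.58], [0.2, 2.03], [-3.05, 3.05]. Speed limits (rad/s): [2.79, 2.79, 3.14, 3.14, 3.14, 3.14, 3.14].

INTERFACE

Orientations are given as a unit quaternion [w, x, y, z].
In Python, from station import env gives the robot as it stands.
- The arm moves only by the tool play_rows, never from a script. Its argument "series" is a list of rows, each a list of 7 numbers: the shift along the world's x, y, z in m, then the turn, a rotation vector about the world's x, y, z in rad, then the finger opening in m, from 0 to 0.0854. In form: [[dx, dy, dz, rx, ry, rz, claw], ...]. A call has 1 to 8 rows; each row shifts and turns the commanded pose from where the row before left it; what a row does not reach is not made up. A row lasts 1/12 s, in which the tool goes at most 41.7 mm and 7.16 degrees, less where a joint would pass 70% of its speed; a pose out of reach is approached as far as the arm can. A call is refused whole if a number of a shift passes 0.0417 or a number of a turn 0.125, either way. A call with a gripper value outside its range is refused whole. The fingers move at their own pace and stop on an object; the grip force is fixed at half the most. Time passes only in rows, so rows that do not move let the fingers close. It gives the time, the measured TCP pose, the force, the opening and the grip force at its end, in the units of the state.
- env.observe(): the state, without advancing time (a new reading comes with each control period).
- env.capture(name): name is "side" or "top" or "wrist"; returns (picture, depth): 480x640x3 uint8, red, green, blue; 480x640 float32, m along the optical axis (not along the pixel's ray), 0 where there is no reading.
- env.camera_info(name): a dict with "K" (3x3 intrinsics, pixels), "origin" and "orientation" of the camera in the world. Camera axes: x right, y up, looking along -z (the intrinsics and any distortion apply to the point x, -y, -z); pixel columns grow to the right and rows downward; lengths in m; the calibration is good to about 2 mm. A picture is of the moment at which its call begins: read the wrist's pose just before it. camera_info takes no time and is no camera call; for the wrist camera it gives the pose at the moment of the call.
- env.close_job(): hands the job in; it is judged then, once.
The state is a dict: "time": time; "joint_pos": joint angles; "qd": joint speeds; "joint_torque": joint torques, N m; "position": TCP position; "tcp_rot": TCP orientation; "wrist_force": force on the tool from outside, world axes, zero at the start; "torque": the same for the moment, N m; "gripper_width": opening from 0.0 (shut) to 1.0 (fully open); "grasp_force": force on a finger pad.
Only numpy, scipy, OpenCV 4.12 (cv2) and the standard library are available. Lean on these libraries where they do the work, as an engineer would, in place of code of your own. Each camera call takes 0.05 s, during which the arm holds its last target. There are 200 camera calls.

TASK

I need one empty tray off the stack: first pick the two leftover pieces of coloured glass out of the top tray and put them in the steel dish. Then take the top tray by the raised rib on its pull tab and peel it off the snapped-together stack, raising the tab's corner while the corner diagonally across is still seated. Finish holding the tray by that rib, roughly level and still, at least 10 cm above where it sat, and leave the bottle, tape and nippers where they are.

Things in the scene. Friction and masses are not known exactly. Their poses are not given: they have to be found in the camera images.
- top_tray: loose top tray of the stack: white vacuum-formed strip tray, rim 238 (own x) by 96 (own y) mm, 22 mm deep, 70 g, two pockets in a row along x, a pull tab sticking out to -y near its corner at x = -119, y = -48 mm. Origin: centre of its underside, z up. Seated, the origin is 93 mm, the pocket floors 95 mm and the rim's upper face 115 mm above the table
- pull_tab (a point): middle of the upper edge of the raised rib on the top tray's tab: at x = -95, y = -62 mm of the tray, 36 mm above its underside (129 mm above the table when seated). The rib runs along the tray's y, is 24 mm long and 10 mm thick, and stands 14 mm above the flat tab (28 mm wide, level with the rim): the fingers close across it, along the tray's x
- tab_corner (a point): the top tray's rim corner at x = -119, y = -48 mm, upper face, next to the tab
- far_corner (a point): the top tray's rim corner diagonally across, at x = +119, y = +48 mm, upper face
- tray_stack: the three white trays under the top one, nested 7 mm apart, fixed on the box; same shape, and at the start same x, y, yaw as the top tray. Origin: centre of the underside, 72 mm above the table, z up. A stud under each rim corner of the top tray is snapped into the stack: about 4 N of pull frees it after 7 mm of rise at that corner; then the tray lifts freely, with 1 mm side play
- gold_box: closed wooden box, fixed to the table, 202 x 148 mm, lid top 72 mm above the table; the stack stands on its lid. Origin: centre of its underside. Not part of the job, but in an arm's way: clothes on a stand hang beside the robot's base, from 0.23 m to its left, up to 0.4 m above the table
- blue_smalto: loose slab of blue glass, 37 x 36 x 10 mm, 35 g, flat in one of the top tray's pockets (which one varies). The flat pocket floors are 83 (tray x) by 53 mm (tray y), centred at x = -56 and +56 mm, y = 0; the sides slope out to 102 by 72 mm at the rim, 20 mm higher; a pip 6 mm across, 5 mm high stands in each outer floor corner. Origin: centre of the underside
- yellow_smalto: loose slab of yellow-ochre glass, 33 x 30 x 11 mm, 35 g, lying flat in the other pocket of the top tray. Origin: centre of its underside
- dish: loose round steel dish on the table, 112 mm across the rim, 32 mm high, 3 mm wall, 0.3 kg. Origin: centre of its underside. A fixed wooden box of blue tesserae stands close behind it, its walls 105 mm high; the near wall runs 75 degrees left of +x, so there is more room for fingers that close along that line
- glue_bottle: loose white and green bottle with an orange cap, 46 mm across, 152 mm high, left of the work; leave it alone. Origin: centre of its underside
- tape_roll: loose roll of masking tape, 104 mm across, 25 mm high, behind and left of the work; leave it alone. Origin: centre of its underside
- tile_nippers: loose pair of tile nippers with red handles, 189 mm long, lying left of the work; leave them alone. Origin: centre of the underside

How it is judged:
By the outcome, as a careful person would: the job done as asked, in the order asked, and still so for the second after the job is handed in, while the arm keeps its last pose, push and grip.
It also fails if it takes over 61 s, if anything falls off the work surface, if the arm or the gripper's body presses on something with over 40 N, if the wrist force passes 120 N, or if a joint passes its speed limit or range.

## Working session

There is one attempt and no reset: what is moved stays moved. The work goes in short steps, Python scripts to look and compute and a tool call to move; the robot and the scene stay as the last step left them, time stands still between calls to the robot, and variables do not carry over. Pictures are saved under pics/ and viewed, at most 10 in all, crops included, and the job is handed in when it is done.

Besides the shell and the picture viewer there is one more tool, called by a JSON object that holds its "name" and its "arguments". play_rows: Moves the arm, as the interface text tells. Its arguments: {"type":"object","properties":{"series":{"type":"array"}},"required":["series"]}

```bash
ls; mkdir -p pics
cat > h.py <<'E'
import numpy as np, cv2
from scipy.spatial.transform import Rotation as R
from station import env
def rot(q): return R.from_quat([q[1],q[2],q[3],q[0]])
def grab(n,f=None):
    i=env.camera_info(n); p,d=env.capture(n)
    if f: cv2.imwrite('pics/'+f,p[:,:,::-1])
    return i,p,d
def ray(i,uv):
    K=np.array(i['K']); uv=np.atleast_2d(uv).astype(float)
    c=np.c_[(uv[:,0]-K[0,2])/K[0,0],-(uv[:,1]-K[1,2])/K[1,1],-np.ones(len(uv))]
    return np.array(i['origin']),rot(i['orientation']).apply(c)
def onz(i,uv,z):
    o,d=ray(i,uv); return o+d*((z-o[2])/d[:,2])[:,None]
def cloud(i,d):
    v,u=np.mgrid[:480,:640]; o,r=ray(i,np.c_[u.ravel(),v.ravel()])
    return (o+r*d.ravel()[:,None]).reshape(480,640,3)
E
python3 - <<'E'
from h import *
print(env.observe())
for n in('top','side'):
    i,p,d=grab(n,n+'1.png'); print(n,i,(d>0).mean())
E
```

```text
pics
{'time': 0.0, 'joint_pos': array([-1.14871817,  0.31170115,  0.01399948,  1.5130598 , -0.00440622,
        1.31918603, -0.02721236]), 'qd': array([-0.00119445, -0.00102211, -0.00188927,  0.00020404,  0.00037868,
        0.00231983, -0.0015349 ]), 'joint_torque': array([-2.14201132e-04, -3.79903507e+01,  1.45961721e-01, -2.30599862e+01,
        1.20266157e-02,  1.33999923e-02,  1.17331808e-05]), 'position': array([0.24566488, 0.49118498, 0.19563353]), 'tcp_rot': array([-2.22227152e-04,  2.29789174e-01,  9.73239737e-01, -1.14029435e-03]), 'wrist_force': array([ 0.03134224, -0.5991247 , -0.21998095]), 'torque': array([ 0.01831295, -0.02111764,  0.01492605]), 'grasp_force': 0.0, 'gripper_width': 1.0029785003080807}
top {'K': array([[467.22614317,   0.        , 317.33495746],
       [  0.        , 467.22614317, 237.70692354],
       [  0.        ,   0.        ,   1.        ]]), 'origin': array([ 0.39742808, -0.0237315 ,  1.03765729]), 'orientation': array([ 0.71326862,  0.03317364, -0.04909165, -0.69838199])} 0.9960611979166667
side {'K': array([[497.8430565 ,   0.        , 316.1324345 ],
       [  0.        , 497.8430565 , 235.80331366],
       [  0.        ,   0.        ,   1.        ]]), 'origin': array([ 0.45511675, -1.03077441,  0.46341016]), 'orientation': array([ 0.81406788,  0.5797684 , -0.01562259, -0.03029897])} 0.9960514322916667
```

View pics/top1.png

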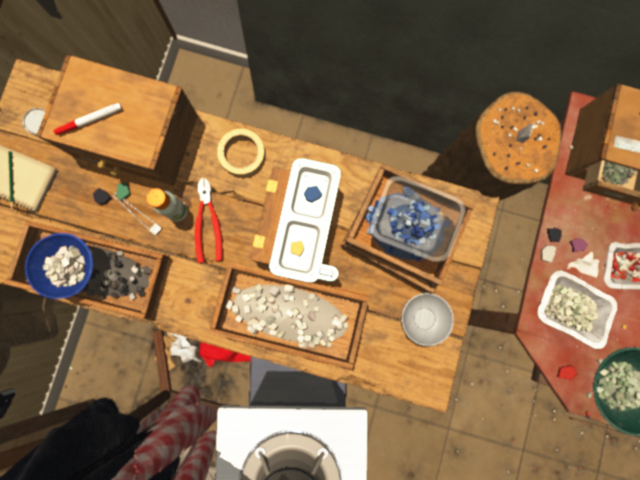

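View pics/side1.png

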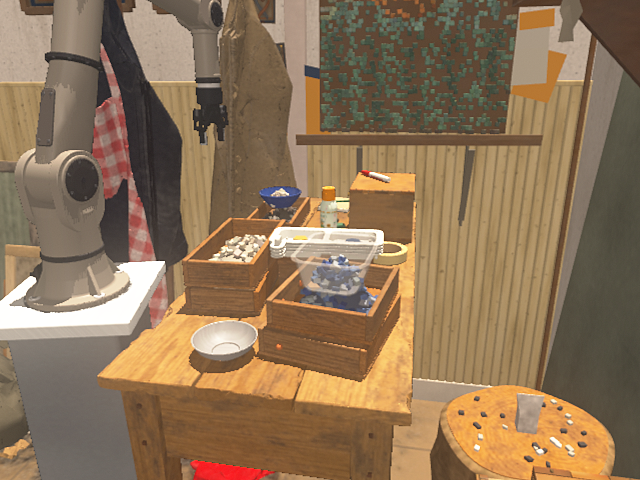

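The top view shows the tray around (305,220), with its tab at (325,272), blue glass at (313,194) and yellow at (297,248). The dish is at (427,320), the blue-tesserae box at (410,225), the bottle at (165,200), the nippers at (207,220) and the tape at (240,152). The side view agrees; the gripper is parked far left.

Run:
```python
from h import *
i,p,d=grab('top'); P=cloud(i,d); z=P[...,2]
hsv=cv2.cvtColor(p,cv2.COLOR_RGB2HSV); H,S,V=cv2.split(hsv)
roi=np.zeros((480,640),bool); roi[150:290,265:345]=1
def big(m):
    n,l,s,c=cv2.connectedComponentsWithStats(m.astype(np.uint8)); k=1+s[1:,4].argmax(); return l==k
w=big(roi&(S<60)&(V>150)); print('white z pct',np.percentile(z[w],[5,50,95]))
v,u=np.nonzero(w)
q=onz(i,np.c_[u,v],.115)[:,:2]; 
r=big(roi&(z>.105)&(z<.125)&w)
pr=cv2.minAreaRect(q.astype(np.float32)); print('white rect',pr)
for n,m,zz in(('blue',roi&(H>100)&(H<130)&(S>100),.105),('yel',roi&(H>15)&(H<32)&(S>130),.106)):
    m[:, :285]&= (n=='blue')
    m=big(m); v,u=np.nonzero(m); q=onz(i,np.c_[u,v],zz)[:,:2]
    print(n,m.sum(),q.mean(0),cv2.minAreaRect(q.astype(np.float32)),np.median(z[m]))
rib=big(roi&(z>.121)); v,u=np.nonzero(rib); print('rib',rib.sum(),P[rib].mean(0), u.mean(),v.mean())
# dish
roi[:]=0; roi[285:355,390:465]=1
m=big(roi&(S<50)&(z>.004)); v,u=np.nonzero(m); q=onz(i,np.c_[u,v],.032)[:,:2]; print('dish',cv2.minEnclosingCircle(q.astype(np.float32)))
# tile tesserae box top extents, bottle, pebble box heights
for n,(a,b,c,e) in dict(tess=(165,290,340,470),peb=(265,370,210,370)).items():
    zz=z[a:b,c:e]; print(n,np.percentile(zz,[50,90,99,99.9]))
print('bottle',P[198,155],P[210,175])
```

```text
white z pct [0.09328188 0.11162156 0.11809861]
white rect ((0.5393669605255127, -0.03598979860544205), (0.1367388218641281, 0.24236316978931427), 79.01204681396484)
blue 96 [ 0.59657867 -0.03054144] ((0.5969042778015137, -0.030053654685616493), (0.023385638371109962, 0.025807710364460945), 37.603271484375) 0.10564808869325548
yel 842 [ 0.66692938 -0.0437283 ] ((0.6413991451263428, -0.03497210144996643), (0.09398284554481506, 0.12112265080213547), 0.749737560749054) -0.0004927218198180761
rib 78 [ 0.43790648 -0.06068822  0.12855299] 325.6666666666667 271.65384615384613
dish ((0.34612154960632324, -0.2833760976791382), 0.05489747226238251)
tess [0.06037257 0.15172733 0.1679581  1.03765729]
peb [0.06308808 0.10691776 0.11843332 1.03765729]
bottle [0.56993448 0.26800098 0.15572363] [0.56014086 0.249848   0.0827006 ]
```

{"name": "play_rows", "arguments": {"series": [[0.016, -0.032, 0.01, 0, 0, -0.081, 0.0854], [0.016, -0.032, 0.01, 0, 0, -0.081, 0.0854], [0.016, -0.032, 0.01, 0, 0, -0.081, 0.0854], [0.016, -0.032, 0.01, 0, 0, -0.081, 0.0854], [0.016, -0.032, 0.01, 0, 0, -0.081, 0.0854], [0.016, -0.032, 0.01, 0, 0, -0.081, 0.0854], [0.016, -0.032, 0.01, 0, 0, -0.081, 0.0854], [0.016, -0.032, 0.01, 0, 0, -0.081, 0.0854]]}}

```text
time: 0.82
position: [0.3742, 0.2341, 0.277]
tcp_rot: [-0.0, 0.529, 0.848, -0.0]
wrist_force: [0.5, 0.7, 0.1]
gripper_width: 1.001
grasp_force: 0.0
```

{"name": "play_rows", "arguments": {"series": [[0.016, -0.032, 0.005, 0, 0, -0.081, 0.0854], [0.016, -0.032, 0.005, 0, 0, -0.081, 0.0854], [0.016, -0.032, 0.005, 0, 0, -0.081, 0.0854], [0.016, -0.032, 0.005, 0, 0, -0.081, 0.0854], [0.016, -0.032, 0.0, 0, 0, -0.081, 0.0854], [0.016, -0.032, 0.0, 0, 0, -0.081, 0.0854], [0.016, -0.032, 0.0, 0, 0, -0.081, 0.0854], [0.016, -0.032, 0, 0, 0, -0.081, 0.05]]}}

```text
time: 1.48
position: [0.5023, -0.0216, 0.2967]
tcp_rot: [-0.0, 0.772, 0.636, 0.0]
wrist_force: [0.2, -0.0, 0.4]
gripper_width: 0.886
grasp_force: 0.0
```

{"name": "play_rows", "arguments": {"series": [[0, 0, 0, 0, 0, 0, 0.05], [0, 0, 0, 0, 0, 0, 0.05]]}}

```text
time: 1.65
position: [0.502, -0.0228, 0.2963]
tcp_rot: [0.0, 0.772, 0.635, -0.001]
wrist_force: [-0.8, 1.1, -0.9]
gripper_width: 0.606
grasp_force: 0.0
```

Run:
```python
from h import *
s=env.observe(); print(s)
i,p,d=grab('wrist','w1.png'); print(i)
```

```text
{'time': 1.65, 'joint_pos': array([-0.48110915,  0.19446562,  0.60354187,  1.45442588, -0.10865333,
        1.52747585, -0.07606018]), 'qd': array([-0.0432581 , -0.01719445, -0.06860032,  0.01333905, -0.02640691,
        0.00788618, -0.00040087]), 'joint_torque': array([ 1.46940775e+00, -2.90378040e+01,  3.82393688e+00, -2.38169771e+01,
        3.29126045e-01, -9.51090083e-02,  5.07982273e-03]), 'position': array([ 0.501997  , -0.02279887,  0.2962507 ]), 'tcp_rot': array([ 1.78429693e-04,  7.72405402e-01,  6.35129340e-01, -7.64620064e-04]), 'wrist_force': array([-0.78009563,  1.11068185, -0.92943912]), 'torque': array([ 0.06317062,  0.0299983 , -0.01515586]), 'grasp_force': 0.0, 'gripper_width': 0.605980890406645}
{'K': array([[359.92724058,   0.        , 325.0639372 ],
       [  0.        , 359.92724058, 247.17308752],
       [  0.        ,   0.        ,   1.        ]]), 'origin': array([0.51423008, 0.04602701, 0.47282725]), 'orientation': array([ 0.98554934, -0.13903868,  0.01437284, -0.09567738])}
```

View pics/w1.png

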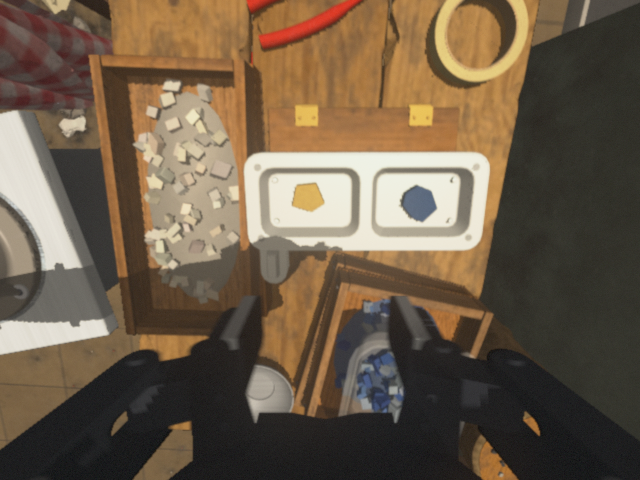

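The wrist view shows the tray square in the frame, with yellow at (308,197), blue at (419,203) and the rib at (275,262). Both slabs are irregular polygons.

```bash
cat >> h.py <<'E'
def masks(p):
    H,S,V=cv2.split(cv2.cvtColor(p,cv2.COLOR_RGB2HSV))
    return ((H>100)&(H<130)&(S>90)),((H>12)&(H<32)&(S>110))
def comp(m,box):
    r=np.zeros((480,640),np.uint8); a,b,c,e=box; r[b:e,a:c]=m[b:e,a:c]
    n,l,s,c=cv2.connectedComponentsWithStats(r); return (l==1+s[1:,4].argmax()).astype(np.uint8)
def poly(i,m,z):
    c=max(cv2.findContours(m,0,cv2.CHAIN_APPROX_NONE)[0],key=cv2.contourArea)
    h=cv2.approxPolyDP(c,2.5,True)[:,0]; q=onz(i,h,z)[:,:2]; M=cv2.moments(m,True)
    return onz(i,[[M['m10']/M['m00'],M['m01']/M['m00']]],z)[0,:2],q
def yaw(s): 
    y=rot(s['tcp_rot']).apply([0,1,0]); return np.degrees(np.arctan2(y[1],y[0]))
E
python3 - <<'E'
from h import *
i,p,d=grab('wrist'); b,y=masks(p)
P=cloud(i,d)
for n,m,box,z in(('blue',b,(380,170,455,235),.105),('yel',y,(275,170,350,225),.106)):
    m=comp(m,box); c,q=poly(i,m,z); print(n,c,m.sum(),np.median(P[...,2][m>0])); print((1000*q).round())
    for a in range(-60,120,10):
        e=q@[np.cos(np.radians(a)),np.sin(np.radians(a))]; print(a,(1000*(e.max()-e.min())).round(1),end='; ')
    e=np.roll(q,-1,0)-q; print('edges',[(round(1000*np.hypot(*k)),round(np.degrees(np.arctan2(k[1],k[0]))%180)) for k in e])
H,S,V=cv2.split(cv2.cvtColor(p,cv2.COLOR_RGB2HSV))
w=(V>120)&(S<60)&(P[...,2]>.11)&(P[...,2]<.122); w=comp(w,(235,140,500,260))
c,_=poly(i,w,.115); cc=max(cv2.findContours(w,0,1)[0],key=cv2.contourArea)[:,0]
print('tray',cv2.minAreaRect(onz(i,cc,.115)[:,:2].astype(np.float32)))
r=comp(P[...,2]>.122,(255,235,300,285)); print('rib',r.sum(),np.median(P[r>0],0),cv2.minAreaRect(P[r>0][:,:2].astype(np.float32)))
E
```

```text
Traceback (most recent call last):
  File "h.py", line 23, in comp
    n,l,s,c=cv2.connectedComponentsWithStats(r); return (l==1+s[1:,4].argmax()).astype(np.uint8)
                                                              ~~~~~~~~~~~~~~^^
ValueError: attempt to get argmax of an empty sequence
```

```bash
cat > m.py <<'E'
from h import *
i,p,d=grab('wrist'); 
hsv=cv2.cvtColor(p,cv2.COLOR_RGB2HSV); print(hsv[203,419],p[203,419],hsv[197,308],p.dtype)
P=cloud(i,d)
H,S,V=cv2.split(hsv)
for n,m,box,z in(('blue',(S>90)&(V<140),(380,180,455,228),.105),('yel',S>90,(285,175,345,222),.106)):
    m=comp(m,box); c,q=poly(i,m,z); print(n,c,m.sum(),np.median(P[...,2][m>0])); print((1000*q).round().tolist())
    for a in range(-60,120,10):
        e=q@[np.cos(np.radians(a)),np.sin(np.radians(a))]; print(a,(1000*(e.max()-e.min())).round(1),end='; ')
    e=np.roll(q,-1,0)-q; print('edges',[(round(1000*np.hypot(*k)),round(np.degrees(np.arctan2(k[1],k[0]))%180)) for k in e])
w=(V>120)&(S<60)&(P[...,2]>.11)&(P[...,2]<.122); w=comp(w,(235,140,500,260))
cc=max(cv2.findContours(w,0,1)[0],key=cv2.contourArea)[:,0]
print('tray',cv2.minAreaRect(onz(i,cc,.115)[:,:2].astype(np.float32)))
r=comp(P[...,2]>.122,(255,235,300,285)); print('rib',r.sum(),np.median(P[r>0],0),cv2.minAreaRect(P[r>0][:,:2].astype(np.float32)))
E
python3 m.py
```

```text
[107  66 127] [ 94 108 127] [ 20 145 220] uint8Traceback (most recent call last):
  File "m.py", line 7, in <module>
    m=comp(m,box); c,q=poly(i,m,z); print(n,c,m.sum(),np.median(P[...,2][m>0])); print((1000*q).round().tolist())
  File "h.py", line 23, in comp
    n,l,s,c=cv2.connectedComponentsWithStats(r); return (l==1+s[1:,4].argmax()).astype(np.uint8)
                                                              ~~~~~~~~~~~~~~^^
ValueError: attempt to get argmax of an empty sequence
```

```bash
sed -i "s/('blue',(S>90)&(V<140)/('blue',(H>95)\&(H<130)\&(S>45)/" m.py; python3 -c "
import cv2;a=cv2.imread('pics/w1.png');print(a[203,419],a[200,410],a[208,425])"; python3 m.py
```

```text
[126 109  96] [125 108  97] [125 107  96]
[108  62 124] [ 94 106 124] [ 20 144 220] uint8
blue [ 0.59718964 -0.03075547] 750 0.10423102833502795
[[596.0, -14.0], [585.0, -19.0], [581.0, -31.0], [589.0, -44.0], [598.0, -49.0], [613.0, -38.0], [609.0, -21.0]]
-60 32.7; -50 32.4; -40 33.5; -30 33.6; -20 32.6; -10 32.1; 0 31.4; 10 29.7; 20 29.5; 30 29.0; 40 30.1; 50 30.4; 60 29.8; 70 32.5; 80 34.5; 90 35.4; 100 35.3; 110 34.0; edges [(12, 26), (13, 73), (15, 120), (10, 151), (19, 37), (17, 102), (16, 150)]
yel [ 0.48582135 -0.0023525 ] 658 0.10579908283960676
[[478.0, 12.0], [469.0, -8.0], [487.0, -17.0], [501.0, -11.0], [496.0, 9.0]]
-60 31.2; -50 32.1; -40 32.0; -30 31.0; -20 31.2; -10 32.0; 0 31.8; 10 30.6; 20 31.5; 30 32.1; 40 31.8; 50 30.4; 60 28.2; 70 28.1; 80 27.7; 90 28.9; 100 30.0; 110 30.2; edges [(21, 64), (21, 152), (15, 23), (21, 102), (18, 173)]
tray ((0.5419855117797852, -0.020123302936553955), (0.10252312570810318, 0.23957635462284088), 79.3427963256836)
rib 278 [ 0.43854309 -0.06007942  0.12806447] ((0.4378489553928375, -0.06102519482374191), (0.025721734389662743, 0.011078859679400921), 78.43920135498047)
```

{"name": "play_rows", "arguments": {"series": [[0.032, -0.004, -0.01, 0, 0, 0.077, 0.042], [0.032, -0.003, -0.01, 0, 0, 0.077, 0.042], [0.031, -0.003, -0.01, 0, 0, 0.077, 0.042], [0, 0, -0.03, 0, 0, 0, 0.042], [0, 0, -0.035, 0, 0, 0, 0.042], [0, 0, -0.035, 0, 0, 0, 0.042], [0, 0, -0.03, 0, 0, 0, 0.042], [0, 0, 0, 0, 0, 0, 0.042]]}}

```text
time: 2.52
position: [0.5911, -0.0268, 0.1295]
tcp_rot: [-0.006, 0.691, 0.723, -0.004]
wrist_force: [-0.9, 0.3, -0.3]
gripper_width: 0.495
grasp_force: 0.0
```

Run:
```python
from h import *
s=env.observe(); print(s['position'],yaw(s),s['gripper_width'])
i,p,d=grab('wrist','w2.png')
```

```text
[ 0.59114381 -0.02680804  0.1295063 ] 2.5960382307591523 0.4949634022972661
```

View pics/w2.png

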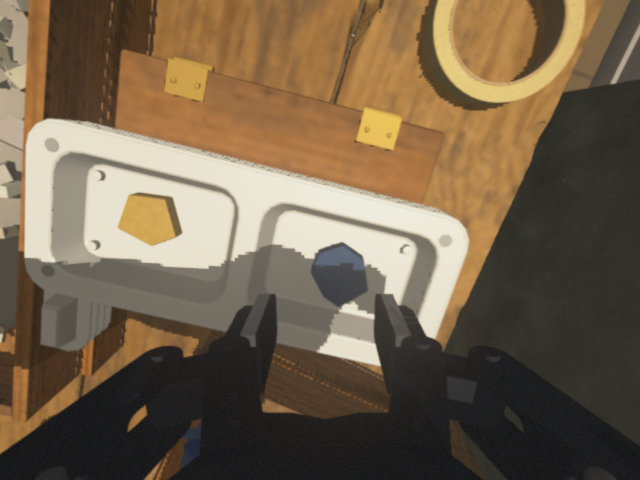

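Close wrist view: blue at (339,272) lies between the open fingertips at (265,300) and (385,300), and the pips are clear of the fingers.

{"name": "play_rows", "arguments": {"series": [[0, 0, -0.01, 0, 0, 0, 0.042], [0, 0, 0, 0, 0, 0, 0.042]]}}

```text
time: 2.73
position: [0.5979, -0.0295, 0.1276]
tcp_rot: [0.001, 0.692, 0.722, 0.001]
wrist_force: [-0.8, -0.1, 0.1]
gripper_width: 0.49
grasp_force: 0.0
```

```bash
cat > s.py <<'E'
from h import *
s=env.observe(); print(s['time'],s['position'].round(4),round(yaw(s),2),rot(s['tcp_rot']).apply([0,0,1]).round(4),s['wrist_force'].round(1),s['gripper_width'],s['joint_pos'].round(2))
E
python3 s.py
python3 - <<'E'
from h import *
i,p,d=grab('wrist'); H,S,V=cv2.split(cv2.cvtColor(p,cv2.COLOR_RGB2HSV))
m=comp((H>95)&(H<130)&(S>45),(290,230,385,320)); c,q=poly(i,m,.105); print(c,(1000*q).round().tolist(),m.sum())
E
```

```text
2.7333 [ 0.5979 -0.0295  0.1276] 2.48 [ 2.1e-03  2.0e-04 -1.0e+00] [-0.8 -0.1  0.1] 0.4897253213686552 [-0.35  0.49  0.54  1.5  -0.26  1.23  0.27]
[ 0.59631769 -0.02190528] [[611.0, -24.0], [610.0, -21.0], [600.0, -14.0], [587.0, -18.0], [583.0, -24.0], [589.0, -29.0], [600.0, -28.0], [605.0, -25.0]] 801
```

{"name": "play_rows", "arguments": {"series": [[-0.001, -0.002, -0.02, 0, 0, 0, 0.042], [0, 0, -0.01, 0, 0, 0, 0.042], [0, 0, 0, 0, 0, 0, 0.042], [0, 0, 0, 0, 0, 0, 0.042]]}}

```text
time: 3.12
position: [0.596, -0.0319, 0.097]
tcp_rot: [-0.0, 0.692, 0.722, 0.0]
wrist_force: [-0.1, 0.3, -0.0]
gripper_width: 0.495
grasp_force: 0.0
```

{"name": "play_rows", "arguments": {"series": [[0, 0, 0, 0, 0, 0, 0.02], [0, 0, 0, 0, 0, 0, 0.02], [0, 0, 0, 0, 0, 0, 0.02], [0, 0, 0, 0, 0, 0, 0.02]]}}

```text
time: 3.45
position: [0.5965, -0.0321, 0.0973]
tcp_rot: [0.0, 0.692, 0.722, 0.0]
wrist_force: [0.4, 0.2, 0.5]
gripper_width: 0.235
grasp_force: 0.0
```

The fingers closed over the top of the slab, because the half-open tips sit farther back. I'll reopen and go lower.

{"name": "play_rows", "arguments": {"series": [[0, 0, 0.03, 0, 0, 0, 0.02], [0, 0, 0.005, 0, 0, 0, 0.042], [0, 0, 0, 0, 0, 0, 0.042], [0, 0, 0, 0, 0, 0, 0.042]]}}

```text
time: 3.78
position: [0.5964, -0.0321, 0.132]
tcp_rot: [0.0, 0.692, 0.722, 0.0]
wrist_force: [-0.3, 0.7, -1.1]
gripper_width: 0.489
grasp_force: 0.0
```

```bash
python3 s.py
python3 - <<'E'
from h import *
i,p,d=grab('wrist','w3.png'); H,S,V=cv2.split(cv2.cvtColor(p,cv2.COLOR_RGB2HSV))
m=comp((H>95)&(H<130)&(S>25)&(V<150),(290,210,385,320)); c,q=poly(i,m,.105); print(c,(1000*q).round().tolist(),m.sum())
P=cloud(i,d)
# fingertips: points in gripper, lowest ends
g=P[230:420,200:460].reshape(-1,3); s=env.observe()
l=rot(s['tcp_rot']).inv().apply(g-s['position']); k=(abs(l[:,1])<.06)&(abs(l[:,0])<.02)&(l[:,2]>-.05)&(l[:,2]<.004)
for sg in(-1,1):
    a=l[k&(l[:,1]*sg>.012)]; print(sg,len(a),np.percentile(a[:,2],[50,90,98,100]).round(4),np.percentile(a[:,1],[1,50,99]).round(4),np.percentile(a[:,0],[1,50,99]).round(4))
E
```

```text
3.7833 [ 0.5964 -0.0321  0.132 ] 2.41 [ 1.2e-03  1.0e-04 -1.0e+00] [-0.3  0.7 -1.1] 0.48904751533393787 [-0.35  0.48  0.55  1.49 -0.26  1.23  0.27]
[ 0.59641788 -0.02330317] [[581.0, -27.0], [585.0, -33.0], [608.0, -29.0], [613.0, -32.0], [610.0, -20.0], [599.0, -13.0], [585.0, -18.0]] 1160
-1 475 [-0.0451 -0.04   -0.0371 -0.0357] [-0.0346 -0.0219 -0.0215] [-0.0103  0.0067  0.0111]
1 483 [-0.0453 -0.0398 -0.0373 -0.0364] [0.0202 0.0205 0.0334] [-0.0105  0.0067  0.0112]
```

View pics/w3.png

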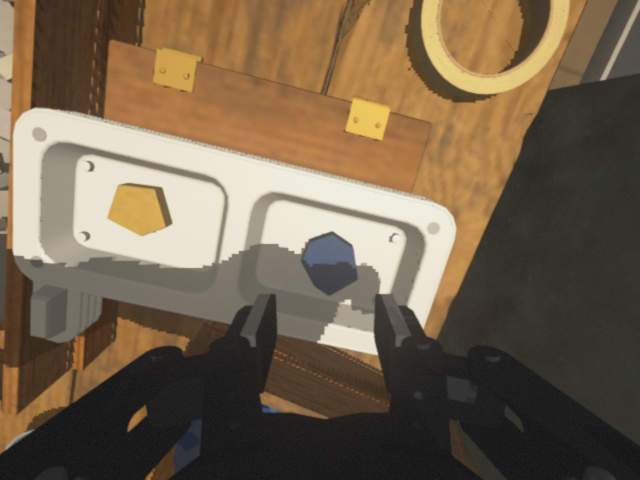

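The picture shows blue undisturbed at (329,262). The depth suggests the fingertips are well above the stated TCP, so I'll check that with the side view.

Run:
```python
from h import *
i,p,d=grab('side','s2.png'); P=cloud(i,d); s=env.observe(); t=s['position']
k=(abs(P[...,0]-t[0])<.06)&(abs(P[...,1]-t[1])<.03)&(P[...,2]>.122)
v,u=np.nonzero(k); print(k.sum(),np.sort(P[k][:,2])[:20].round(4),u.min(),u.max(),v.min(),v.max())
for zz in np.arange(.122,.2,.006):
    a=P[k&(abs(P[...,2]-zz)<.003)]; print(zz.round(3),len(a),a[:,0].min().round(3) if len(a) else '',a[:,0].max().round(3) if len(a) else '',a[:,1].mean().round(3) if len(a) else '')
cv2.imwrite('pics/s2c.png',cv2.resize(p[150:300,240:440,::-1],(800,600)))
```

```text
4247 [0.1668 0.168  0.1687 0.169  0.1692 0.1694 0.1694 0.1697 0.1697 0.1699
 0.1704 0.1708 0.1708 0.171  0.1711 0.1711 0.1712 0.1714 0.172  0.1722] 323 382 0 213
0.122 0   
0.128 0   
0.134 0   
0.14 0   
0.146 0   
0.152 0   
0.158 0   
0.164 1 0.617 0.617 -0.032
0.17 21 0.567 0.622 -0.037
0.176 34 0.561 0.629 -0.039
0.182 45 0.561 0.629 -0.039
0.188 46 0.561 0.631 -0.038
0.194 42 0.561 0.63 -0.038
0.2 46 0.561 0.63 -0.039
```

View pics/s2c.png

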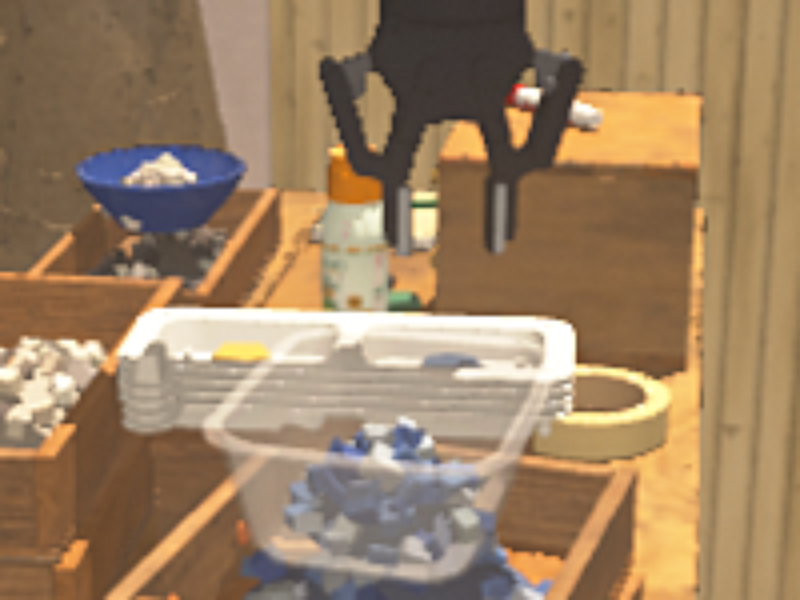

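Both cameras put the fingertips at about z = 0.168 while the reported TCP is at 0.132. So the real tips are about 36 mm above the reported TCP at this opening, and I'll work with that offset.

{"name": "play_rows", "arguments": {"series": [[0, 0, -0.03, 0, 0, 0, 0.042], [0, 0, -0.025, 0, 0, 0, 0.042], [0, 0, -0.01, 0, 0, 0, 0.042], [0, 0, 0, 0, 0, 0, 0.042], [0, 0, 0, 0, 0, 0, 0.042]]}}

```text
time: 4.3
position: [0.5948, -0.0319, 0.0657]
tcp_rot: [-0.001, 0.692, 0.722, -0.001]
wrist_force: [-0.3, -0.5, 0.4]
gripper_width: 0.491
grasp_force: 0.0
```

```bash
cat > tip.py <<'E'
from h import *
i,p,d=grab('wrist'); P=cloud(i,d); s=env.observe()
l=rot(s['tcp_rot']).inv().apply(P[230:420,200:460].reshape(-1,3)-s['position']); k=(abs(l[:,1])<.06)&(abs(l[:,0])<.02)&(l[:,2]>-.06)
for sg in(-1,1):
    a=l[k&(l[:,1]*sg>.010)&(l[:,2]<-.015)]; print(sg,len(a),np.percentile(a[:,2],[50,90,98,100]).round(4),np.percentile(a[:,1],[1,50,99]).round(4))
E
python3 s.py; python3 tip.py
```

```text
4.3 [ 0.5948 -0.0319  0.0657] 2.41 [-0.0032  0.     -1.    ] [-0.3 -0.5  0.4] 0.49106485734532995 [-0.33  0.54  0.52  1.58 -0.29  1.1   0.3 ]
-1 7288 [-0.0321 -0.0276 -0.027  -0.0254] [-0.0514 -0.0286 -0.0104]
1 7607 [-0.0322 -0.0277 -0.0271 -0.0259] [0.0104 0.0323 0.0523]
```

{"name": "play_rows", "arguments": {"series": [[0.001, 0, -0.004, 0, 0, 0, 0.042], [0, 0, 0, 0, 0, 0, 0.042], [0, 0, 0, 0, 0, 0, 0.02], [0, 0, 0, 0, 0, 0, 0.02], [0, 0, 0, 0, 0, 0, 0.02], [0, 0, 0, 0, 0, 0, 0.02]]}}

```text
time: 4.85
position: [0.5976, -0.0321, 0.0634]
tcp_rot: [0.001, 0.692, 0.722, 0.001]
wrist_force: [0.6, 0.2, 3.1]
gripper_width: 0.344
grasp_force: 59.2
```

{"name": "play_rows", "arguments": {"series": [[0, 0, 0.03, 0, 0, 0, 0.02], [0, 0, 0.04, 0, 0, 0, 0.02], [0, 0, 0.04, 0, 0, 0, 0.02], [0, 0, 0.04, 0, 0, 0, 0.02], [-0.024, -0.022, 0.01, 0, 0, 0.115, 0.02], [-0.024, -0.022, 0, 0, 0, 0.115, 0.02], [-0.024, -0.022, 0, 0, 0, 0.115, 0.02], [-0.024, -0.022, 0, 0, 0, 0.115, 0.02]]}}

```text
time: 5.52
position: [0.4997, -0.121, 0.2228]
tcp_rot: [0.0, 0.507, 0.862, -0.0]
wrist_force: [-0.1, -1.0, -0.5]
gripper_width: 0.342
grasp_force: 59.4
```

{"name": "play_rows", "arguments": {"series": [[-0.024, -0.022, 0, 0, 0, 0.115, 0.02], [-0.024, -0.022, 0, 0, 0, 0.115, 0.02], [-0.024, -0.022, 0, 0, 0, 0.115, 0.02], [-0.024, -0.022, 0, 0, 0, 0.115, 0.02], [-0.024, -0.022, 0, 0, 0, 0.115, 0.02], [-0.024, -0.022, 0, 0, 0, 0.115, 0.02], [-0.028, -0.026, 0, 0, 0, 0.115, 0.02], [0, 0, 0, 0, 0, 0, 0.02]]}}

```text
time: 6.18
position: [0.3235, -0.2828, 0.223]
tcp_rot: [-0.001, 0.139, 0.99, -0.001]
wrist_force: [-0.1, -1.3, -0.5]
gripper_width: 0.339
grasp_force: 59.4
```

```bash
python3 s.py
python3 - <<'E'
from h import *
i,p,d=grab('top'); P=cloud(i,d)
c=np.array([.346,-.283]); n=np.array([.966,-.259])
k=(P[...,2]>.09)&(P[...,2]<.115); q=P[k][:,:2]-c; a=q@n; b=q@[.259,.966]
k=(abs(b)<.1)&(a>.03)&(a<.2); print('wall dist',np.percentile(a[k],[0,1,5,20]),k.sum())
i,p,d=grab('wrist','w4.png'); print(env.observe()['grasp_force'])
E
```

```text
6.1833 [ 0.3235 -0.2828  0.223 ] 73.99 [-0.0024 -0.0026 -1.    ] [-0.1 -1.3 -0.5] 0.33894270971291585 [ 0.07  0.04  0.63  1.78 -0.02  1.33  2.  ]
wall dist [0.07244736 0.07429188 0.0788174  0.08669808] 944
59.44766117550898
```

View pics/w4.png

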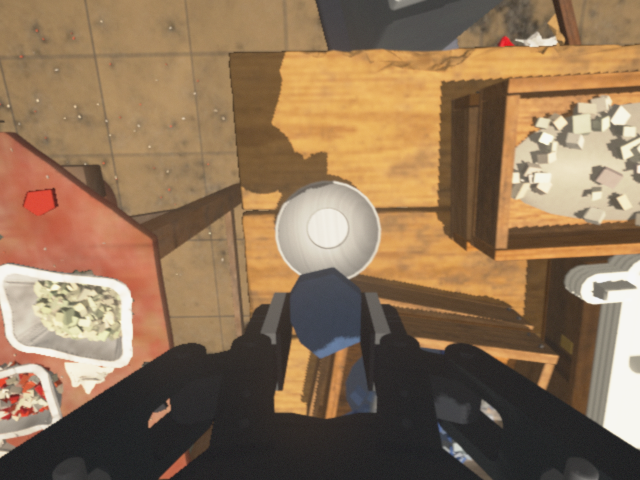

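Blue is held at (327,310), and the dish below it at (328,230) is bowl-shaped with a small flat bottom. The wall is 72 mm from the dish centre, so there is room.

{"name": "play_rows", "arguments": {"series": [[0.01, 0, -0.035, 0, 0, 0, 0.02], [0.009, 0, -0.035, 0, 0, 0, 0.02], [0, 0, -0.04, 0, 0, 0, 0.02], [0, 0, -0.04, 0, 0, 0, 0.02], [0, 0, -0.035, 0, 0, 0, 0.02], [0, 0, -0.03, 0, 0, 0, 0.02], [0, 0, -0.015, 0, 0, 0, 0.02], [0, 0, 0, 0, 0, 0, 0.02]]}}

```text
time: 6.95
position: [0.3473, -0.2728, -0.0111]
tcp_rot: [-0.004, 0.134, 0.991, 0.002]
wrist_force: [0.0, 0.9, -0.4]
gripper_width: 0.344
grasp_force: 59.4
```

{"name": "play_rows", "arguments": {"series": [[0, 0, -0.006, 0, 0, 0, 0.02], [0, 0, 0, 0, 0, 0, 0.02], [0, 0, 0, 0, 0, 0, 0.042], [0, 0, 0, 0, 0, 0, 0.042], [0, 0, 0, 0, 0, 0, 0.042]]}}

```text
time: 7.37
position: [0.3507, -0.2773, -0.0121]
tcp_rot: [0.001, 0.135, 0.991, -0.0]
wrist_force: [-0.6, -0.8, -0.5]
gripper_width: 0.489
grasp_force: 0.0
```

{"name": "play_rows", "arguments": {"series": [[0, 0, 0.035, 0, 0, 0, 0.042], [0, 0, 0.04, 0, 0, 0, 0.042], [0, 0, 0.04, 0, 0, 0, 0.042], [0, 0, 0.04, 0, 0, 0, 0.042], [0, 0.01, 0.035, 0, 0, -0.115, 0.042], [0.012, 0.025, 0.01, 0, 0, -0.115, 0.042], [0.012, 0.025, 0, 0, 0, -0.115, 0.042], [0.012, 0.025, 0, 0, 0, -0.115, 0.042]]}}

```text
time: 8.03
position: [0.3862, -0.1934, 0.1885]
tcp_rot: [0.003, 0.357, 0.934, 0.001]
wrist_force: [0.3, 0.4, -0.4]
gripper_width: 0.493
grasp_force: 0.0
```

{"name": "play_rows", "arguments": {"series": [[0.014, 0.027, 0, 0, 0, -0.115, 0.042], [0.014, 0.027, 0, 0, 0, -0.115, 0.042], [0.014, 0.027, 0, 0, 0, -0.115, 0.042], [0.014, 0.027, 0, 0, 0, -0.115, 0.042], [0.014, 0.027, 0, 0, 0, -0.115, 0.042], [0.014, 0.026, 0, 0, 0, -0.115, 0.042], [0.014, 0.025, 0, 0, 0, -0.115, 0.042], [0, 0, 0, 0, 0, 0, 0.042]]}}

```text
time: 8.7
position: [0.4852, -0.0002, 0.1865]
tcp_rot: [-0.0, 0.688, 0.725, 0.002]
wrist_force: [0.1, 2.1, -0.7]
gripper_width: 0.492
grasp_force: 0.0
```

{"name": "play_rows", "arguments": {"series": [[0, 0, 0, 0, 0, 0, 0.042]]}}

```text
time: 8.78
position: [0.4832, -0.0059, 0.1865]
tcp_rot: [0.0, 0.689, 0.725, 0.0]
wrist_force: [0.3, -0.9, -0.5]
gripper_width: 0.489
grasp_force: 0.0
```

```bash
python3 s.py
python3 - <<'E'
from h import *
i,p,d=grab('wrist','w5.png'); H,S,V=cv2.split(cv2.cvtColor(p,cv2.COLOR_RGB2HSV))
m=comp((H>12)&(H<32)&(S>90)&(cloud(i,d)[...,2]<.112),(260,170,400,320)); c,q=poly(i,m,.106); print(c,(1000*q).round().tolist(),m.sum())
i,p,d=grab('top'); H,S,V=cv2.split(cv2.cvtColor(p,cv2.COLOR_RGB2HSV))
m=comp((H>100)&(H<130)&(S>60),(395,290,460,350)); print('dish blue px',m.sum(),poly(i,m,.015)[0])
E
```

```text
8.7833 [ 0.4832 -0.0059  0.1865] 2.89 [ 7.e-04  1.e-04 -1.e+00] [ 0.3 -0.9 -0.5] 0.48883089354817133 [-0.42  0.19  0.46  1.72 -0.09  1.26  0.12]
[ 0.48536731 -0.0023815 ] [[477.0, 11.0], [469.0, -9.0], [486.0, -17.0], [501.0, -12.0], [496.0, 9.0]] 1238
dish blue px 160 [ 0.34898512 -0.27497113]
```

{"name": "play_rows", "arguments": {"series": [[0.002, 0, -0.035, 0, 0, 0, 0.042], [0, 0, -0.035, 0, 0, 0, 0.042], [0, 0, -0.035, 0, 0, 0, 0.042], [0, 0, -0.015, 0, 0, 0, 0.042], [0, 0, -0.004, 0, 0, 0, 0.042], [0, 0, 0, 0, 0, 0, 0.042], [0, 0, 0, 0, 0, 0, 0.042]]}}

```text
time: 9.47
position: [0.4856, -0.0089, 0.0635]
tcp_rot: [0.001, 0.691, 0.722, 0.001]
wrist_force: [0.3, 0.1, 0.3]
gripper_width: 0.49
grasp_force: 0.0
```

{"name": "play_rows", "arguments": {"series": [[0, 0, 0, 0, 0, 0, 0.02], [0, 0, 0, 0, 0, 0, 0.02], [0, 0, 0, 0, 0, 0, 0.02], [0, 0, 0, 0, 0, 0, 0.02]]}}

```text
time: 9.8
position: [0.4867, -0.0085, 0.0644]
tcp_rot: [0.002, 0.691, 0.723, 0.002]
wrist_force: [-0.8, -0.4, 6.1]
gripper_width: 0.334
grasp_force: 58.7
```

{"name": "play_rows", "arguments": {"series": [[0, 0, 0.03, 0, 0, 0, 0.02], [0, 0, 0.04, 0, 0, 0, 0.02], [0, 0, 0.04, 0, 0, 0, 0.02], [0, 0, 0.04, 0, 0, 0, 0.02], [-0.013, -0.025, 0.01, 0, 0, 0.115, 0.02], [-0.013, -0.025, 0, 0, 0, 0.115, 0.02], [-0.013, -0.025, 0, 0, 0, 0.115, 0.02], [-0.013, -0.025, 0, 0, 0, 0.115, 0.02]]}}

```text
time: 10.47
position: [0.4325, -0.1089, 0.2234]
tcp_rot: [0.001, 0.505, 0.863, 0.001]
wrist_force: [0.1, -0.6, -0.6]
gripper_width: 0.332
grasp_force: 59.3
```

{"name": "play_rows", "arguments": {"series": [[-0.013, -0.025, 0, 0, 0, 0.115, 0.02], [-0.013, -0.025, 0, 0, 0, 0.115, 0.02], [-0.013, -0.025, 0, 0, 0, 0.115, 0.02], [-0.013, -0.025, 0, 0, 0, 0.115, 0.02], [-0.013, -0.025, 0, 0, 0, 0.115, 0.02], [-0.013, -0.025, 0, 0, 0, 0.115, 0.02], [-0.013, -0.025, 0, 0, 0, 0.105, 0.02], [0, 0, 0, 0, 0, 0, 0.02]]}}

```text
time: 11.13
position: [0.3379, -0.2887, 0.2234]
tcp_rot: [0.001, 0.14, 0.99, -0.002]
wrist_force: [-0.1, -0.4, 0.1]
gripper_width: 0.329
grasp_force: 59.3
```

{"name": "play_rows", "arguments": {"series": [[0, 0, 0, 0, 0, 0, 0.02], [0, 0, 0, 0, 0, 0, 0.02]]}}

```text
time: 11.3
position: [0.3424, -0.2818, 0.2225]
tcp_rot: [0.001, 0.136, 0.991, 0.0]
wrist_force: [1.1, 0.5, -0.4]
gripper_width: 0.335
grasp_force: 59.3
```

```bash
python3 s.py
python3 - <<'E'
from h import *
i,p,d=grab('wrist','w6.png')
P=cloud(i,d);k=(P[...,2]>.026)&(P[...,2]<.045)&(np.hypot(P[...,0]-.346,P[...,1]+.28)<.07)
print(k.sum(),cv2.minEnclosingCircle(P[k][:,:2].astype(np.float32)))
E
```

```text
11.3 [ 0.3424 -0.2818  0.2225] 74.31 [ 1.3e-03  7.0e-04 -1.0e+00] [ 1.1  0.5 -0.4] 0.33510208505166517 [ 0.02  0.08  0.68  1.75 -0.05  1.33  2.01]
1724 ((0.3453744053840637, -0.2831835150718689), 0.05570371076464653)
```

{"name": "play_rows", "arguments": {"series": [[0, -0.006, -0.035, 0, 0, 0, 0.02], [0, 0, -0.035, 0, 0, 0, 0.02], [0, 0, -0.04, 0, 0, 0, 0.02], [0, 0, -0.04, 0, 0, 0, 0.02], [0, 0, -0.035, 0, 0, 0, 0.02], [0, 0, -0.028, 0, 0, 0, 0.02], [0, 0, -0.01, 0, 0, 0, 0.02], [0, 0, 0, 0, 0, 0, 0.02]]}}

```text
time: 12.02
position: [0.3408, -0.2856, -0.003]
tcp_rot: [-0.003, 0.135, 0.991, 0.001]
wrist_force: [-0.3, 0.0, -0.4]
gripper_width: 0.331
grasp_force: 59.4
```

{"name": "play_rows", "arguments": {"series": [[0, 0, -0.002, 0, 0, 0, 0.02], [0, 0, 0, 0, 0, 0, 0.02], [0, 0, 0, 0, 0, 0, 0.042], [0, 0, 0, 0, 0, 0, 0.042], [0, 0, 0, 0, 0, 0, 0.042]]}}

```text
time: 12.43
position: [0.343, -0.2889, -0.0017]
tcp_rot: [0.001, 0.136, 0.991, -0.0]
wrist_force: [0.7, 0.2, -0.1]
gripper_width: 0.491
grasp_force: 0.0
```

{"name": "play_rows", "arguments": {"series": [[0, 0, 0.035, 0, 0, 0, 0.042], [0, 0, 0.04, 0, 0, 0, 0.02], [0, 0, 0.04, 0, 0, 0, 0.011], [0, 0, 0.04, 0, 0, 0, 0.011], [0.007, 0.017, 0.035, 0, 0, -0.115, 0.011], [0.007, 0.017, 0.03, 0, 0, -0.115, 0.011], [0.007, 0.017, 0, 0, 0, -0.115, 0.011], [0.007, 0.017, 0, 0, 0, -0.115, 0.011]]}}

```text
time: 13.1
position: [0.3716, -0.2213, 0.2188]
tcp_rot: [0.004, 0.359, 0.933, 0.001]
wrist_force: [0.5, 0.6, -0.8]
gripper_width: 0.123
grasp_force: 0.0
```

{"name": "play_rows", "arguments": {"series": [[0.007, 0.018, 0, 0, 0, -0.115, 0.011], [0.007, 0.018, 0, 0, 0, -0.115, 0.011], [0.007, 0.018, 0, 0, 0, -0.115, 0.011], [0.007, 0.018, 0, 0, 0, -0.115, 0.011], [0.008, 0.018, 0, 0, 0, -0.115, 0.011], [0.008, 0.018, 0, 0, 0, -0.115, 0.011], [0.008, 0.018, 0, 0, 0, -0.115, 0.011], [0.008, 0.018, 0, 0, 0, -0.115, 0.011]]}}

```text
time: 13.77
position: [0.4301, -0.0762, 0.2164]
tcp_rot: [0.0, 0.736, 0.677, 0.001]
wrist_force: [0.9, -0.0, 0.4]
gripper_width: 0.126
grasp_force: 0.0
```

{"name": "play_rows", "arguments": {"series": [[0.007, 0.017, 0, 0, 0, 0, 0.011], [0, 0, 0, 0, 0, 0, 0.011], [0, 0, 0, 0, 0, 0, 0.011]]}}

```text
time: 14.02
position: [0.4369, -0.0595, 0.216]
tcp_rot: [0.0, 0.733, 0.68, 0.0]
wrist_force: [0.6, 0.2, -0.3]
gripper_width: 0.129
grasp_force: 0.0
```

```bash
python3 s.py
python3 - <<'E'
from h import *
i,p,d=grab('wrist','w7.png'); P=cloud(i,d); s=env.observe()
l=rot(s['tcp_rot']).inv().apply(P.reshape(-1,3)-s['position']).reshape(P.shape)
k=(abs(l[...,1])<.03)&(abs(l[...,0])<.02)&(l[...,2]>-.06)&(l[...,2]<-.005)
a=l[k]; print('tips',len(a),np.percentile(a[:,2],[50,90,98,100]).round(4),np.percentile(a[:,1],[1,50,99]).round(4))
k=(P[...,2]>.122)&(P[...,2]<.134)&(np.hypot(P[...,0]-.438,P[...,1]+.061)<.025); print('rib',k.sum(),cv2.minAreaRect(P[k][:,:2].astype(np.float32)))
i,t,d=grab('top'); cv2.imwrite('pics/t2c.png',cv2.resize(np.hstack([t[270:360,380:480]])[:,:,::-1],(600,540),interpolation=2))
E
```

```text
14.0167 [ 0.4369 -0.0595  0.216 ] -4.31 [ 3.e-04 -4.e-04 -1.e+00] [ 0.6  0.2 -0.3] 0.12913449886119335 [-0.38  0.07  0.51  1.77 -0.04  1.31  0.06]
tips 1802 [-0.0508 -0.0417 -0.0382 -0.0335] [-0.0199  0.0043  0.0176]
rib 474 ((0.43757662177085876, -0.06116320937871933), (0.02573046088218689, 0.010985431261360645), 79.3151626586914)
```

View pics/t2c.png

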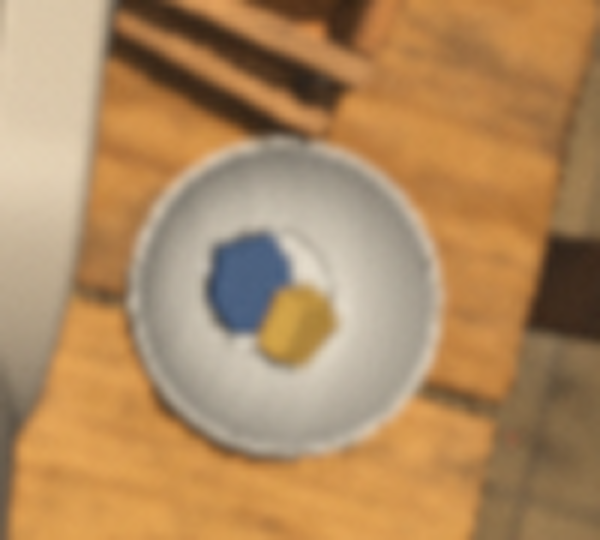

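View pics/w7.png

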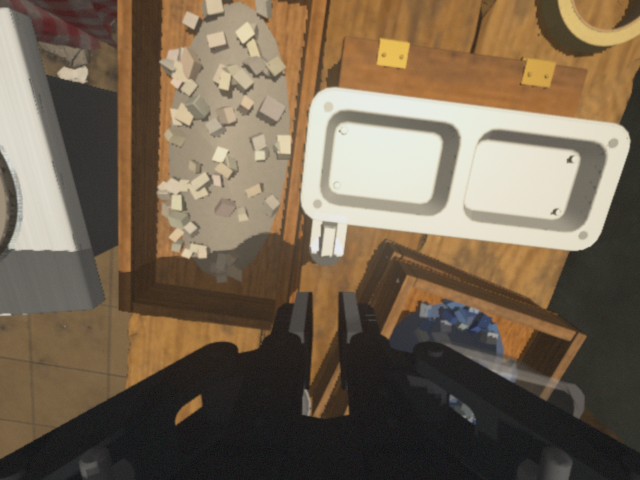

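Both slabs lie in the dish (crop: blue at (250,285), yellow at (297,325)) and the tray is empty. The wrist view shows the rib at (328,238), close to the pebble box's wall.

{"name": "play_rows", "arguments": {"series": [[0.001, -0.002, -0.03, 0, 0, -0.117, 0.03], [0, 0, -0.02, 0, 0, 0, 0.03], [0, 0, 0, 0, 0, 0, 0.03], [0, 0, 0, 0, 0, 0, 0.03]]}}

```text
time: 14.45
position: [0.4366, -0.0631, 0.1655]
tcp_rot: [-0.001, 0.773, 0.634, -0.001]
wrist_force: [0.4, -0.4, -0.8]
gripper_width: 0.35
grasp_force: 0.0
```

```bash
python3 s.py
python3 - <<'E'
from h import *
i,p,d=grab('top'); P=cloud(i,d)
for x in np.arange(.38,.45,.01):
    k=(abs(P[...,0]-x)<.006)&(P[...,1]<-.02)&(P[...,1]>-.1)&(P[...,2]<.135); print(x.round(3),k.sum(),P[k][:,2].max().round(4) if k.any() else '')
E
```

```text
14.45 [ 0.4366 -0.0631  0.1655] -11.26 [-2.e-03 -3.e-04 -1.e+00] [ 0.4 -0.4 -0.8] 0.35021678768123327 [-0.37  0.11  0.52  1.85 -0.06  1.19 -0.02]
0.38 0 
0.39 0 
0.4 0 
0.41 0 
0.42 0 
0.43 0 
0.44 0 
0.45 0
```

Run:
```python
from h import *
i,p,d=grab('wrist'); P=cloud(i,d)
for x in np.arange(.37,.46,.01):
    k=(abs(P[...,0]-x)<.005)&(P[...,1]<-.02)&(P[...,1]>-.08)&(P[...,2]<.14); print(x.round(3),k.sum(),np.percentile(P[k][:,2],98).round(4) if k.any() else '')
```

```text
0.37 1043 0.0853
0.38 938 0.0863
0.39 907 0.0776
0.4 559 0.107
0.41 1341 0.1071
0.42 543 0.1157
0.43 1281 0.1289
0.44 1459 0.1294
0.45 1138 0.1158
0.46 806 0.1155
```

{"name": "play_rows", "arguments": {"series": [[0.001, 0.002, -0.035, 0, 0, 0, 0.03], [0, 0, -0.03, 0, 0, 0, 0.03], [0, 0, -0.015, 0, 0, 0, 0.03], [0, 0, 0, 0, 0, 0, 0.03], [0, 0, 0, 0, 0, 0, 0.03]]}}

```text
time: 14.97
position: [0.4395, -0.0603, 0.0867]
tcp_rot: [0.0, 0.773, 0.635, 0.0]
wrist_force: [0.2, -0.5, -0.1]
gripper_width: 0.354
grasp_force: 0.0
```

```bash
python3 s.py
python3 - <<'E'
from h import *
i,p,d=grab('wrist'); P=cloud(i,d); s=env.observe()
l=rot(s['tcp_rot']).inv().apply(P.reshape(-1,3)-s['position']).reshape(P.shape)
for a in(-1,1):
    y=l[...,1]*a; k=(y>.011)&(y<.017)&(abs(l[...,0])<.013)&(l[...,2]>-.08)&(l[...,2]<-.0); print(a,k.sum(),np.percentile(P[k][:,2],[0,2,10,25,50]).round(4))
k=(abs(l[...,1])<.011)&(abs(P[...,2]-.129)<.006)&(abs(l[...,0])<.03);print('rib in tool',k.sum(),np.percentile(l[k][:,:2],[5,50,95],axis=0).round(4))
cv2.imwrite('pics/w8.png',p[200:440,160:480,::-1])
E
```

```text
14.9667 [ 0.4395 -0.0603  0.0867] -11.16 [ 1.1e-03 -3.0e-04 -1.0e+00] [ 0.2 -0.5 -0.1] 0.3540189219782353 [-0.35  0.21  0.51  1.97 -0.12  1.    0.03]
-1 654 [0.1127 0.1133 0.1137 0.1141 0.1145]
1 1785 [0.1122 0.114  0.1275 0.1381 0.1517]
rib in tool 1490 [[-0.0121 -0.0074]
 [ 0.0004 -0.0024]
 [ 0.0109  0.0022]]
```

View pics/w8.png

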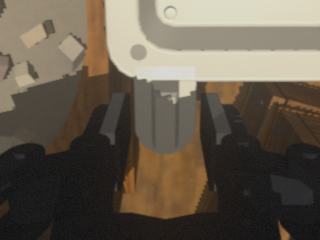

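The crop shows the rib at (165,110) between the fingers, about 2 mm off centre.

{"name": "play_rows", "arguments": {"series": [[-0.002, 0, -0.002, 0, 0, 0, 0.03], [0, 0, 0, 0, 0, 0, 0.03], [0, 0, 0, 0, 0, 0, 0.004], [0, 0, 0, 0, 0, 0, 0.004], [0, 0, 0, 0, 0, 0, 0.004], [0, 0, 0, 0, 0, 0, 0.004]]}}

```text
time: 15.52
position: [0.4382, -0.0602, 0.0847]
tcp_rot: [0.001, 0.773, 0.635, 0.001]
wrist_force: [1.5, -0.7, 2.4]
gripper_width: 0.094
grasp_force: 61.7
```

{"name": "play_rows", "arguments": {"series": [[0, 0, 0, 0, 0, 0, 0.004]]}}

```text
time: 15.6
position: [0.4381, -0.0602, 0.0846]
tcp_rot: [0.001, 0.773, 0.635, 0.001]
wrist_force: [1.5, 0.1, 4.6]
gripper_width: 0.094
grasp_force: 61.8
```

Run:
```python
# shift of TCP for a rotation th about the far corner, axis perpendicular to the diagonal
from h import *
s=env.observe(); print(s['position'],s['wrist_force'],s['torque'])
c=np.array([.542,-.020,.115]); Z=R.from_euler('z',-11,degrees=True)
far=c+Z.apply([.119,.048,0]); ax=Z.apply(np.array([-.096,.238,0])/.2566)  # + lifts the -x,-y corner
g=s['position']
for name,a in(('diag',ax),('y',Z.apply([0,1,0]))):
  for th in(.02,.05,.1,.2,.3,.4): print(name,th,'rotvec',(a*th).round(4),'shift',(R.from_rotvec(a*th).apply(g-far)+far-g).round(4))
```

```text
[ 0.43812554 -0.06020409  0.08458374] [1.51741924 0.07483055 4.56643084] [-0.03784859 -0.32235828 -0.05507055]
diag 0.02 rotvec [-0.0038  0.0196  0.    ] shift [-0.0006 -0.0001  0.0048]
diag 0.05 rotvec [-0.0095  0.0491  0.    ] shift [-0.0012 -0.0002  0.0119]
diag 0.1 rotvec [-0.019   0.0982  0.    ] shift [-0.0018 -0.0004  0.0239]
diag 0.2 rotvec [-0.0381  0.1964  0.    ] shift [-0.0013 -0.0002  0.0479]
diag 0.3 rotvec [-0.0571  0.2946  0.    ] shift [0.0016 0.0003 0.0717]
diag 0.4 rotvec [-0.0761  0.3927  0.    ] shift [0.0068 0.0013 0.0951]
y 0.02 rotvec [0.0038 0.0196 0.    ] shift [-0.0006  0.0001  0.0043]
y 0.05 rotvec [0.0095 0.0491 0.    ] shift [-0.0012  0.0002  0.0107]
y 0.1 rotvec [0.0191 0.0982 0.    ] shift [-0.0019  0.0004  0.0214]
y 0.2 rotvec [0.0382 0.1963 0.    ] shift [-0.0018  0.0003  0.043 ]
y 0.3 rotvec [0.0572 0.2945 0.    ] shift [ 0.0005 -0.0001  0.0644]
y 0.4 rotvec [0.0763 0.3927 0.    ] shift [ 0.0049 -0.001   0.0855]
```

{"name": "play_rows", "arguments": {"series": [[-0.0006, 0, 0.005, -0.004, 0.02, 0, 0.004], [-0.0006, 0, 0.007, -0.0055, 0.029, 0, 0.004], [-0.0003, 0, 0.006, -0.0045, 0.025, 0, 0.004], [-0.0003, 0, 0.006, -0.005, 0.024, 0, 0.004], [0, 0, 0, 0, 0, 0, 0.004]]}}

```text
time: 16.02
position: [0.4362, -0.0594, 0.1081]
tcp_rot: [-0.023, 0.771, 0.635, -0.044]
wrist_force: [0.7, 0.1, -0.8]
gripper_width: 0.096
grasp_force: 61.3
```

```bash
cat > tray.py <<'E'
from h import *
# fit plane to white rim points around tray from top view, print corner heights
s=env.observe(); print(s['time'],s['position'].round(4),rot(s['tcp_rot']).apply([0,0,1]).round(3),s['wrist_force'].round(1),s['torque'].round(2),s['grasp_force'],s['gripper_width'])
Z=R.from_euler('z',-11,degrees=True); c=np.array([.542,-.020,0])
i,p,d=grab('top'); P=cloud(i,d); S=cv2.cvtColor(p,cv2.COLOR_RGB2HSV)[...,1]
l=Z.inv().apply((P-c).reshape(-1,3)).reshape(P.shape)
for n,x,y in(('tab',-.113,-.042),('x-y+',-.113,.042),('x+y-',.113,-.042),('far',.113,.042),('midx+',.113,0),('midx-',-.113,0),('mid',0,0),('floorfar',.056,0)):
    k=(np.hypot(l[...,0]-x,l[...,1]-y)<.008)&(S<70)&(P[...,2]<.4); print(n,k.sum(),np.median(P[k][:,2]).round(4) if k.any() else '')
E
python3 tray.py
```

```text
16.0167 [ 0.4362 -0.0594  0.1081] [-0.097 -0.019 -0.995] [ 0.7  0.1 -0.8] [-0.01 -0.1   0.  ] 61.30596488714218 0.0963064547050435
tab 0 
x-y+ 47 0.1363
x+y- 23 0.1184
far 35 0.1149
midx+ 47 0.1159
midx- 0 
mid 0 
floorfar 0
```

Peeling works: the near end is up about 21 mm and the far corner is still at 115 mm. I'll continue.

{"name": "play_rows", "arguments": {"series": [[0, 0, 0.006, -0.005, 0.0245, 0, 0.004], [0, 0, 0.006, -0.005, 0.0245, 0, 0.004], [0, 0, 0.006, -0.005, 0.0245, 0, 0.004], [0.0005, 0, 0.006, -0.005, 0.0245, 0, 0.004], [0.0005, 0, 0.006, -0.005, 0.0245, 0, 0.004], [0.0005, 0, 0.006, -0.005, 0.0245, 0, 0.004], [0, 0, 0, 0, 0, 0, 0.004]]}}

```text
time: 16.65
position: [0.4369, -0.0599, 0.1435]
tcp_rot: [-0.059, 0.766, 0.63, -0.11]
wrist_force: [0.3, 0.3, -0.4]
gripper_width: 0.092
grasp_force: 61.3
```

```bash
python3 tray.py
```

```text
16.65 [ 0.4369 -0.0599  0.1435] [-0.243 -0.049 -0.969] [ 0.3  0.3 -0.4] [-0.02 -0.42 -0.06] 61.3158318400383 0.09205696959553779
tab 0 
x-y+ 0 
x+y- 0 
far 0 
midx+ 0 
midx- 0 
mid 0 
floorfar 0
```

{"name": "play_rows", "arguments": {"series": [[0, 0, 0.003, 0, 0, 0, 0.004], [0, 0, 0.003, 0, 0, 0, 0.004], [0, 0, 0.003, 0, 0, 0, 0.004], [0, 0, 0.003, 0, 0, 0, 0.004], [0, 0, 0, 0, 0, 0, 0.004]]}}

```text
time: 17.12
position: [0.4367, -0.0599, 0.1564]
tcp_rot: [-0.058, 0.767, 0.63, -0.109]
wrist_force: [0.1, 0.2, -1.1]
gripper_width: 0.093
grasp_force: 61.3
```

```bash
python3 tray.py | head -1;  python3 - <<'E'
from h import *
Z=R.from_euler('z',-11,degrees=True); c=np.array([.542,-.020,0])
for n in('wrist','side'):
    i,p,d=grab(n,'c_%s.png'%n); P=cloud(i,d); S=cv2.cvtColor(p,cv2.COLOR_RGB2HSV)[...,1]; V=p.max(2)
    l=Z.inv().apply((P-c).reshape(-1,3)).reshape(P.shape)
    for x in(-.1,-.05,0,.05,.1,.113):
        k=(abs(l[...,0]-x)<.006)&(abs(l[...,1])<.055)&(S<60)&(V>70)&(P[...,2]<.3); 
        if k.sum()>5: 
            a=l[k]; print(n,x,k.sum(),'zmax',a[:,2].max().round(4),[ (yy,np.round(a[abs(a[:,1]-yy)<.005][:,2].max(),4)) for yy in(-.045,.045) if (abs(a[:,1]-yy)<.005).any()])
E
```

```text
17.1167 [ 0.4367 -0.0599  0.1564] [-0.241 -0.048 -0.969] [ 0.1  0.2 -1.1] [ 0.02 -0.27 -0.01] 61.30006939172745 0.09333270207583072
wrist -0.1 9730 zmax 0.2136 [(-0.045, np.float64(0.2136)), (0.045, np.float64(0.1804))]
wrist -0.05 7217 zmax 0.1761 [(-0.045, np.float64(0.1761)), (0.045, np.float64(0.1682))]
wrist 0 8107 zmax 0.1647 [(-0.045, np.float64(0.1647)), (0.045, np.float64(0.1564))]
wrist 0.05 493 zmax 0.1414 []
side -0.1 96 zmax 0.2943 [(-0.045, np.float64(0.1858)), (0.045, np.float64(0.1785))]
side -0.05 161 zmax 0.2598 [(-0.045, np.float64(0.1748)), (0.045, np.float64(0.1659))]
side 0 66 zmax 0.1641 [(-0.045, np.float64(0.1641)), (0.045, np.float64(0.1547))]
side 0.05 96 zmax 0.1511 [(-0.045, np.float64(0.1511)), (0.045, np.float64(0.1414))]
side 0.1 76 zmax 0.1399 [(-0.045, np.float64(0.1399)), (0.045, np.float64(0.1291))]
side 0.113 132 zmax 0.1364 [(-0.045, np.float64(0.1364)), (0.045, np.float64(0.1273))]
```

The far corner is now 12 mm up with only the tray's weight left on the grip, so it is free. I'll raise and then level it.

{"name": "play_rows", "arguments": {"series": [[0, 0, 0.008, 0, 0, 0, 0.004], [0, 0, 0.013, 0, 0, 0, 0.004], [0, 0, 0.015, 0, 0, 0, 0.004], [0, 0, 0.015, 0, 0, 0, 0.004], [0, 0, 0.015, 0, 0, 0, 0.004], [0, 0, 0.015, 0, 0, 0, 0.004], [0, 0, 0.015, 0, 0, 0, 0.004], [0, 0, 0.01, 0, 0, 0, 0.004]]}}

```text
time: 17.93
position: [0.437, -0.0601, 0.2636]
tcp_rot: [-0.058, 0.767, 0.63, -0.109]
wrist_force: [0.4, 0.2, -0.6]
gripper_width: 0.094
grasp_force: 61.3
```

{"name": "play_rows", "arguments": {"series": [[0, 0, 0.005, 0.006, -0.03, 0, 0.004], [0, 0, 0.005, 0.009, -0.043, 0, 0.004], [0, 0, 0, 0.01, -0.05, 0, 0.004], [0, 0, 0, 0.01, -0.05, 0, 0.004], [0, 0, 0, 0.009, -0.043, 0, 0.004], [0, 0, 0, 0.005, -0.027, 0, 0.004], [0, 0, 0, 0, 0, 0, 0.004], [0, 0, 0, 0, 0, 0, 0.004]]}}

```text
time: 18.6
position: [0.4361, -0.06, 0.2721]
tcp_rot: [-0.001, 0.773, 0.635, -0.001]
wrist_force: [-0.8, 0.2, -0.7]
gripper_width: 0.089
grasp_force: 61.3
```

```bash
cat > fin.py <<'E'
from h import *
s=env.observe(); print(s['time'],s['position'].round(4),rot(s['tcp_rot']).apply([0,0,1]).round(3),s['wrist_force'].round(1),s['torque'].round(2),s['grasp_force'],s['gripper_width'],abs(s['qd']).max())
Z=R.from_euler('z',-11,degrees=True); c=np.array([.542,-.020,0])
Q=[]
for n in('wrist','side'):
    i,p,d=grab(n,'f_%s.png'%n); P=cloud(i,d); S=cv2.cvtColor(p,cv2.COLOR_RGB2HSV)[...,1]; V=p.max(2)
    l=Z.inv().apply((P-c).reshape(-1,3)).reshape(P.shape)
    for x in(-.1,-.05,0,.05,.1,.113):
        k=(abs(l[...,0]-x)<.006)&(abs(l[...,1])<.055)&(S<60)&(V>70)&(P[...,2]<.4)&(P[...,2]>.2)
        a=l[k]; print(n,x,k.sum(),[ (yy,np.round(np.percentile(a[abs(a[:,1]-yy)<.005][:,2],90),4)) for yy in(-.045,.045) if (abs(a[:,1]-yy)<.005).any()])
E
python3 fin.py
```

```text
18.6 [ 0.4361 -0.06    0.2721] [-0.002  0.    -1.   ] [-0.8  0.2 -0.7] [-0.04  0.06 -0.03] 61.293702721595764 0.08931102557531892 0.0302527327722207
wrist -0.1 8331 [(-0.045, np.float64(0.3345)), (0.045, np.float64(0.3024))]
wrist -0.05 7317 [(-0.045, np.float64(0.3945)), (0.045, np.float64(0.3021))]
wrist 0 6704 [(-0.045, np.float64(0.3019)), (0.045, np.float64(0.3018))]
wrist 0.05 732 []
wrist 0.1 0 []
wrist 0.113 0 []
side -0.1 38 [(0.045, np.float64(0.3008))]
side -0.05 93 [(-0.045, np.float64(0.301)), (0.045, np.float64(0.3001))]
side 0 56 [(-0.045, np.float64(0.3007)), (0.045, np.float64(0.3004))]
side 0.05 100 [(-0.045, np.float64(0.3003)), (0.045, np.float64(0.3005))]
side 0.1 84 [(-0.045, np.float64(0.3)), (0.045, np.float64(0.2992))]
side 0.113 43 [(-0.045, np.float64(0.3001)), (0.045, np.float64(0.2995))]
```

{"name": "play_rows", "arguments": {"series": [[0, 0, 0, 0, 0, 0, 0.004], [0, 0, 0, 0, 0, 0, 0.004], [0, 0, 0, 0, 0, 0, 0.004], [0, 0, 0, 0, 0, 0, 0.004], [0, 0, 0, 0, 0, 0, 0.004], [0, 0, 0, 0, 0, 0, 0.004]]}}

```text
time: 19.2
position: [0.4365, -0.06, 0.2717]
tcp_rot: [-0.001, 0.772, 0.635, -0.001]
wrist_force: [-0.1, 0.7, -0.9]
gripper_width: 0.097
grasp_force: 61.3
```

```bash
python3 fin.py | tail -3; python3 -c "
from station import env
print(env.close_job())"
```

```text
side 0.05 101 [(-0.045, np.float64(0.3007)), (0.045, np.float64(0.3001))]
side 0.1 83 [(-0.045, np.float64(0.3)), (0.045, np.float64(0.2993))]
side 0.113 45 [(-0.045, np.float64(0.2994)), (0.045, np.float64(0.2996))]
the job is handed in; nothing more can be done
None
```

The job is handed in at about 19 s: both glass pieces are in the steel dish, and the top tray was peeled off tab corner first and is held level by its rib about 18 cm above where it sat; the bottle, tape and nippers were never approached, though I did not check them at the end.

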